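# Wake the hob and point at the pot's touch-free sensor

## Task

Switch the hob on by pressing its red power button all the way down and letting it spring back, then start the ring under the blue pot: point the fingertips straight down at the sensor eye directly in front of that pot, 1 to 4 cm above it and centred on it, without touching the hob, and stay there for about two seconds before lifting the hand at least 15 cm clear of the control strip. The other two eyes react as well, so never bring the fingers low (under 10 cm) over them. Push, lift or carry nothing: the cookware and everything else stays where it is.

Things in the scene. Friction and masses are not known exactly. Their poses are not given: they have to be found in the camera images.
- hob: fixed table-top hob, white with a black glass top, 380 (x) by 720 (y) by 55 mm high; origin at the centre of its underside, x away from the robot, y left, z up; turned up to 0.15 rad. Three white-outlined rings, 196 mm across, stand in a row along y, 220 mm apart; 185 mm in front of each (-x) is that ring's own touch-free sensor eye on the control strip.
- power (a joint): travel of the red power button, m: 0 is up, 0.006 fully down; it springs back. Being down by 5 mm or more switches the hob on. Fully down takes about 4 N.
- power_top (a point): centre of the top face of the red power button (34 mm across, in a grey housing on the control strip, between the middle and the right eye, 110 mm from each); it moves down with the button, 22 mm above the glass when up.
- blue_pot: blue enamel cooking pot, open, 144 mm across and 85 mm high with two small ear handles; origin at the centre of its underside. It stands on one of the three rings (within about 15 mm of its centre); which one varies.
- saucepan: steel saucepan, 140 mm across, 75 mm high, with a black handle that points away from the control strip; origin at the centre of its underside. It stands on another ring. Leave it alone.
- frying_pan: dark frying pan, 180 mm across, 40 mm high, with a wooden handle that points away from the control strip; origin at the centre of its underside. It stands on another ring. Leave it alone.
- mug: white mug, 80 mm across, 90 mm high, at the left of the worktop; origin at the centre of its underside. Leave it alone.
- oil_bottle: green oil bottle, 64 mm across, 200 mm high, at the left; origin at the centre of its underside. Leave it alone.
- salt_jar: clear salt jar with a red cap, 60 mm across, 90 mm high, at the right; origin at the centre of its underside. Leave it alone.
- wooden_spoon: wooden spoon, about 190 mm long, lying at the right of the worktop; origin at its underside. Leave it alone.
- eye_left (a point): centre of the left sensor eye, seen from the robot: a flat turquoise disc with a white rim, 34 mm across, flush in the black glass (55 mm above the worktop); axes as the hob's. It reacts to fingertips that stay within about 5 cm above it.
- ring_left (a point): centre of the left cooking ring on the glass (55 mm above the worktop), 185 mm behind its eye; axes as the hob's.
- eye_middle (a point): centre of the middle sensor eye, seen from the robot: a flat turquoise disc with a white rim, 34 mm across, flush in the black glass (55 mm above the worktop); axes as the hob's. It reacts to fingertips that stay within about 5 cm above it.
- ring_middle (a point): centre of the middle cooking ring on the glass (55 mm above the worktop), 185 mm behind its eye; axes as the hob's.
- eye_right (a point): centre of the right sensor eye, seen from the robot: a flat turquoise disc with a white rim, 34 mm across, flush in the black glass (55 mm above the worktop); axes as the hob's. It reacts to fingertips that stay within about 5 cm above it.
- ring_right (a point): centre of the right cooking ring on the glass (55 mm above the worktop), 185 mm behind its eye; axes as the hob's.
Mind the look-alikes: they are no part of the job. Leave any green look-alike of the blue_pot alone.

How it is judged:
On the way, in this order (a step that is already met when the one before it is completed fails the run):
1. the red power button is pressed down by 5 mm or more (value of joint power above 0.005 m), for 0.05 s.
2. the button is up again (value of joint power below 0.0015 m), for 0.05 s.
3. the grasp point stays above the eye of the blue pot's ring for 1.5 s: within 25 mm sideways and 15 to 85 mm up (fingertips just above it), touching nothing (((horizontal distance between blue_pot and ring_left below 0.06 m and horizontal distance between the grasp point and eye_left below 0.025 m and z of the grasp point in the frame of eye_left between 0.015 and 0.085 m) or (horizontal distance between blue_pot and ring_middle below 0.06 m and horizontal distance between the grasp point and eye_middle below 0.025 m and z of the grasp point in the frame of eye_middle between 0.015 and 0.085 m) or (horizontal distance between blue_pot and ring_right below 0.06 m and horizontal distance between the grasp point and eye_right below 0.025 m and z of the grasp point in the frame of eye_right between 0.015 and 0.085 m)) and contact force between each of the arm, the fingers and anything else below 0.1 N), for 1.5 s.
At the end, for the whole second after the job is handed in: the button is up, the blue pot still stands on its ring, cookware and bystanders are within 15 mm of where they began and at rest, and the hand has gone: the grasp point more than 130 mm from every eye and 100 mm from the button (value of joint power below 0.0015 m and (horizontal distance between blue_pot and ring_left below 0.06 m or horizontal distance between blue_pot and ring_middle below 0.06 m or horizontal distance between blue_pot and ring_right below 0.06 m) and distance between the grasp point and eye_left above 0.13 m and distance between the grasp point and eye_middle above 0.13 m and distance between the grasp point and eye_right above 0.13 m and distance between the grasp point and power_top above 0.1 m and distance of each of blue_pot, saucepan, frying_pan, mug, oil_bottle, salt_jar, wooden_spoon from where it was at the start of the episode below 0.015 m and linear speed of each of blue_pot, saucepan, frying_pan below 0.02 m/s); the robot touches nothing.
It fails at once if the robot touches the hob itself (glass, eyes or body) with more than 0.5 N (contact force between any of the fingers, the arm and hob above 0.5 N).
It fails at once if the fingers come low over an eye of another ring (grasp point within 35 mm sideways and under 85 mm up) ((not (horizontal distance between blue_pot and ring_left below 0.06 m) and horizontal distance between the grasp point and eye_left below 0.035 m and z of the grasp point in the frame of eye_left below 0.085 m) or (not (horizontal distance between blue_pot and ring_middle below 0.06 m) and horizontal distance between the grasp point and eye_middle below 0.035 m and z of the grasp point in the frame of eye_middle below 0.085 m) or (not (horizontal distance between blue_pot and ring_right below 0.06 m) and horizontal distance between the grasp point and eye_right below 0.035 m and z of the grasp point in the frame of eye_right below 0.085 m)).
It fails at once if cookware or a bystander is shifted, lifted or knocked by more than 15 mm (distance of any of blue_pot, saucepan, frying_pan, mug, oil_bottle, salt_jar, wooden_spoon from where it was at the start of the episode above 0.015 m).
It also fails if it takes over 48 s, if anything falls off the work surface, if the arm or the gripper's body presses on something with over 40 N, if the wrist force passes 120 N, or if a joint passes its speed limit or range.

## Robot

A 6-joint arm with a two-finger parallel gripper is mounted at the origin on the work surface. World frame = base frame: x ahead of the robot, y to its left, z up, the work surface at z = 0. Lengths are in m, angles in rad, forces in N, time in s.
With the tool pointing down it reaches from about 0.275 to 1 m from the base axis. Payload 8.4 kg.
Tool frame: the origin (TCP) lies on the centre line of the jaws, within the pads' length; the fingertips stand 17 mm ahead of it and the grasp point (between the pads) lies 2 mm behind it (bot.tcp_to_tips is the z of the fingertips in the tool frame, in m); z points along the fingers, y is the line along which they close (so a half turn about z gives the same grasp; the last joint's range is limited). The gripper opens to 85 mm and grips with 20 to 120 N. Pads are 22 mm wide; open, the fingers measure 114 mm over their backs; the gripper's body (76 mm by 85 mm) begins 54 mm behind the grasp point. The pads swing forward as they close: fully open they stand 13 mm farther back than shut.
Start: joints at [1.211, 0.353, 1.633, -0, 1.155, -0.002], TCP at [0.219, 0.585, 0.248] pointing down, gripper open.
Joint ranges: [-2.63, 2.63], [-0.92, 2.1], [0.06, 2.66], [-1.3, 4.44], [0, 2.69], [-3.02, 3.02]. Speed limits (rad/s): [2.22, 2.22, 2.79, 3.14, 3.14, 3.14].

## Interface

Orientations are given as a unit quaternion [x, y, z, w].
In Python, from workcell import bot, hand, kinematics, get_obs, vision, hand_in gives the robot as it stands. The module is installed in compiled form; this text tells all that it offers. Calls block until the motion is done:
- bot.reach(position, orientation): joint-space move of the TCP to a pose.
- bot.servo_line(position, ori=None, velocity=0.15): straight line of the TCP; ori=None keeps the orientation; velocity is the mean speed in m/s.
- bot.goto_joints(angles): joint-space move.
- hand.move_gripper(opening, strength=None): finger opening in m; strength is the grip in N (None keeps the last); returns when the fingers have stopped.
- bot.dwell(seconds).
- kinematics.solve_ik(position, orientation): joint angles nearest the present ones, or None.
- get_obs(): the state.
- vision.read_camera(name): name is "side" or "top"; returns a dict with "frame" (384x512x3 uint8, red, green, blue), "intrinsics" (3x3 intrinsics, pixels), "view" (4x4, takes a point from world to camera coordinates). Camera axes: x right, y down, z forward; pixel columns grow to the right and rows downward; lengths in m; the calibration is good to about 2 mm. A picture is of the moment at which its call begins. There is no depth.
A pose or a line that the arm cannot do raises bot.IKError and nothing moves.
- hand_in(): hands the job in; it is judged then, once.
The state is a dict: "time_s": time; "joint_pos": joint angles; "joint_vel": joint speeds; "joint_efforts": joint torques, N m; "position": TCP position; "orientation": TCP orientation; "wrist_force": force on the tool from outside, world axes, zero at the start; "ft_torque": the same for the moment, N m; "gripper_width": finger opening in m; "grip_force": force on a finger pad.
Only numpy, scipy, OpenCV 4.12 (cv2) and the standard library are available. Lean on these libraries where they do the work, as an engineer would, in place of code of your own. Each camera call takes 0.05 s, during which the arm holds its last target. There are 200 camera calls.

## Working session

There is one attempt and no reset: what is moved stays moved. The work goes in short steps, each a Python script; the robot and the scene stay as the last script left them, time stands still between calls to the robot, and variables do not carry over. Pictures are saved under pics/ and viewed, at most 10 in all, crops included, and the job is handed in when it is done.

```bash
mkdir -p pics; cat > h.py <<'E'
import numpy as np, cv2
from workcell import bot, hand, kinematics, get_obs, vision, hand_in
def ray(c,u,v,z):
    K=np.array(c["intrinsics"]);V=np.array(c["view"]);R=V[:3,:3];t=V[:3,3]
    d=R.T@np.linalg.inv(K)@[u,v,1];o=-R.T@t
    return o+d*(z-o[2])/d[2]
def proj(c,p):
    K=np.array(c["intrinsics"]);V=np.array(c["view"]);q=K@(V[:3,:3]@np.array(p)+V[:3,3]);return q[:2]/q[2]
E
python3 - <<'E'
from h import *
import pickle
d={n:vision.read_camera(n) for n in("top","side")}
pickle.dump(d,open("c.pkl","wb"))
for n in d:
    cv2.imwrite(f"pics/{n}0.png",cv2.resize(d[n]["frame"][:,:,::-1],(800,600)))
    V=np.array(d[n]["view"]);print(n,-V[:3,:3].T@V[:3,3])
o=get_obs();print(o["time_s"],o["orientation"],o["gripper_width"],bot.tcp_to_tips)
E
```

```text
top [ 0.28605846 -0.00488596  1.35168476]
side [ 0.22127237 -0.88128449  0.59031894]
0.1 [ 1.77943590e-01  9.84040476e-01 -6.38595129e-04 -1.13480353e-04] 0.08582715745472941 0.017
```

View pics/top0.png

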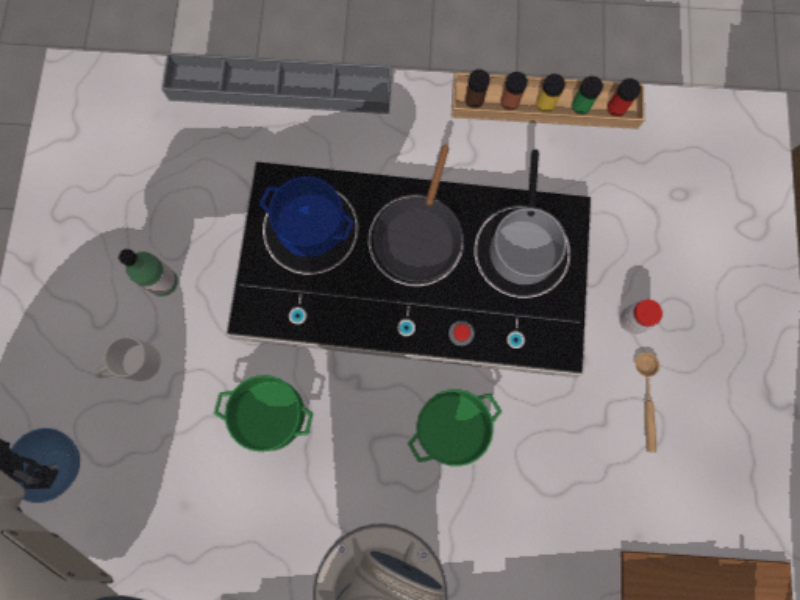

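View pics/side0.png

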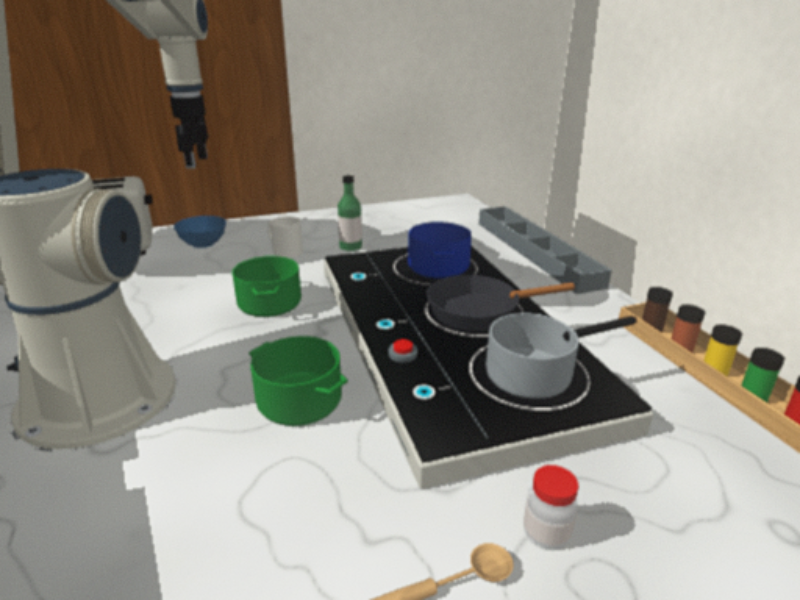

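The top view shows the blue pot on the left ring, with the eyes at about (297,316), (406,327) and (515,339) and the button at (461,332). The side view agrees, with the eyes at (358,276), (385,324) and (424,391) and the button at (403,347). Two green look-alike pots stand in front of the hob. Next I'll triangulate.

```bash
cat >> h.py <<'E'
def blobs(f,kind,lo,hi):
    h=cv2.cvtColor(f,cv2.COLOR_RGB2HSV);H,S,V=[h[:,:,i].astype(int) for i in range(3)]
    m=((H>80)&(H<105)&(S>90)&(V>110)) if kind=="eye" else (((H<8)|(H>172))&(S>130)&(V>90))
    n,_,st,ce=cv2.connectedComponentsWithStats(m.astype(np.uint8))
    return [ce[i] for i in range(1,n) if st[i,4]>=6 and (lo<=ce[i]).all() and (ce[i]<=hi).all()]
def tri(cs,uvs):
    P=[np.array(c["intrinsics"])@np.array(c["view"])[:3] for c in cs]
    X=cv2.triangulatePoints(P[0],P[1],np.array(uvs[0],float),np.array(uvs[1],float)).ravel();return X[:3]/X[3]
E
python3 - <<'E'
from h import *
import pickle
d=pickle.load(open("c.pkl","rb"));t,s=d["top"],d["side"]
B={"top":((170,180),(345,230)),"side":((210,160),(290,265))}
for k in("eye","red"):
    a=sorted(blobs(t["frame"],k,*B["top"]),key=lambda p:p[0]);b=sorted(blobs(s["frame"],k,*B["side"]),key=lambda p:p[1])
    print(k,np.round(a,1).tolist(),np.round(b,1).tolist())
    for p,q in zip(a,b):
        X=tri((t,s),(p,q));z=.055 if k=="eye" else .077
        print(X.round(4),"planes",ray(t,*p,z).round(4),ray(s,*q,z).round(4))
E
```

```text
eye [[189.9, 201.6], [259.6, 209.3], [329.7, 217.2]] [[229.1, 176.3], [246.4, 206.5], [271.0, 250.0]]
[0.5205 0.2042 0.054 ] planes [0.5202 0.2041 0.055 ] [0.5202 0.2022 0.055 ]
[ 0.5101 -0.0163  0.0551] planes [ 0.5099 -0.0163  0.055 ] [ 0.5104 -0.0162  0.055 ]
[ 0.4996 -0.2364  0.0547] planes [ 0.4994 -0.2364  0.055 ] [ 0.4996 -0.2368  0.055 ]
red [[295.1, 212.3]] [[257.5, 221.1]]
[ 0.505  -0.1262  0.071 ] planes [ 0.504  -0.1257  0.077 ] [ 0.5017 -0.135   0.077 ]
```

```bash
python3 - <<'E'
from h import *
q=[0,1,0,0]
p=np.array(get_obs()["position"]);bot.servo_line([p[0],p[1],.34],velocity=.15)
hand.move_gripper(0.0,20)
bot.reach([.505,-.126,.30],q)
bot.servo_line([.505,-.126,.125],velocity=.12)
bot.dwell(.2)
o=get_obs();print(o["time_s"],o["position"],o["wrist_force"],o["gripper_width"])
for n in("top","side"):
    c=vision.read_camera(n)
    u,v=proj(c,[.505,-.126,.077]).astype(int);u=min(max(u,64),448);v=min(max(v,48),336)
    cv2.imwrite(f"pics/{n}1.png",cv2.resize(c["frame"][v-48:v+48,u-64:u+64,::-1],(640,480)))
E
python3 -c "
import cv2,numpy as np
cv2.imwrite('pics/both1.png',cv2.resize(np.hstack([cv2.imread(f'pics/{n}1.png') for n in('top','side')]),(800,300)))"
```

```text
6.1417 [ 0.50521217 -0.12606316  0.1254074 ] [-0.29275279 -0.69044298 -0.03337555] 0.00020671422022982246
```

View pics/both1.png

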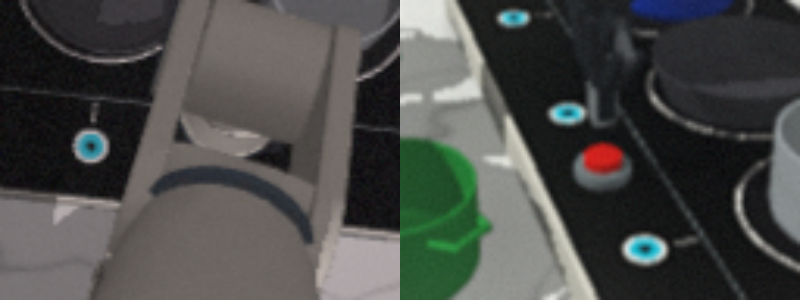

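The side view shows the closed fingertips at (602,118) in the composite, straight above the red button at (603,157). The button stands proud of its housing. Now I'll press in small steps, watching the force.

```bash
python3 - <<'E'
from h import *
f0=np.array(get_obs()["wrist_force"])
bot.servo_line([.505,-.126,.098],velocity=.05)
z=.0965
while z>.0845:
    bot.servo_line([.505,-.126,z],velocity=.03); bot.dwell(.1)
    o=get_obs();f=np.array(o["wrist_force"])[2]-f0[2];print(round(z,4),np.round(o["position"],4),round(f,2))
    if f>5.5: break
    z-=.001
bot.dwell(.1)
bot.servo_line([.505,-.126,.16],velocity=.1)
o=get_obs();print(o["time_s"],o["wrist_force"])
E
```

```text
0.0965 [ 0.5051 -0.126   0.0967] 0.48
0.0955 [ 0.505  -0.126   0.0955] 0.11
0.0945 [ 0.505  -0.126   0.0945] 0.38
0.0935 [ 0.5051 -0.126   0.0936] 2.19
0.0925 [ 0.5051 -0.126   0.0926] 2.78
0.0915 [ 0.5051 -0.126   0.0915] 1.9
0.0905 [ 0.5051 -0.126   0.0905] 3.26
0.0895 [ 0.5051 -0.126   0.0895] 3.05
0.0885 [ 0.5051 -0.126   0.0886] 3.48
0.0875 [ 0.5051 -0.126   0.0879] 9.77
11.4083 [ 0.72788974 -0.28189129 -0.2490762 ]
```

The button bottomed out: contact at 0.094 m, hard stop at 0.088 m. Next, over the middle eye at height to the left eye.

```bash
python3 - <<'E'
from h import *
ex,ey=.5203,.2038
bot.servo_line([.505,-.126,.25],velocity=.12)
bot.servo_line([ex,ey,.25],velocity=.15)
bot.servo_line([ex,ey,.099],velocity=.08)
c=vision.read_camera("side");t=get_obs()
bot.dwell(2.3)
o=get_obs();print(t["time_s"],o["time_s"],o["position"],o["wrist_force"])
bot.servo_line([ex,ey,.32],velocity=.12)
bot.dwell(.5)
print(get_obs()["time_s"],get_obs()["position"])
u,v=proj(c,[ex,ey,.08]).astype(int)
a=cv2.resize(c["frame"][v-48:v+48,u-64:u+64,::-1],(400,300))
c=vision.read_camera("side")
cv2.imwrite("pics/h2.png",np.hstack([a,cv2.resize(c["frame"][:,:,::-1],(400,300))]))
E
```

```text
16.7417 19.0417 [0.52032757 0.20378159 0.09899682] [ 0.57401628  0.5744499  -0.92616984]
21.5333 [0.52030067 0.2037987  0.31998901]
```

View pics/h2.png

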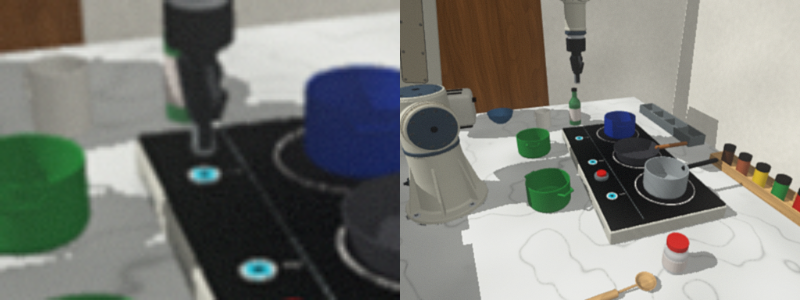

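The left half shows the fingertips at (204,150), hovering just above the left eye at (204,175). The right half shows the hand lifted clear, with the button up at (601,174) and the cookware where it was.

```bash
python3 -c "
from h import *
print(hand_in())"
```

```text
the job is handed in; nothing more can be done
None
```

I pressed the red power button fully down and let it spring back, then held the fingertips about 2.7 cm above the left eye (the blue pot's) for 2.3 s. I lifted the hand about 25 cm clear of the strip and handed the job in; the last picture shows nothing else moved, but the hand-in call returned no verdict.

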